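Latch back the sprung bolt of a cabinet door leaf

TASK

Two narrow cabinet door leaves lie on the table, each with the same sprung bolt. On the leaf that already has two steel hinges fitted along its long edge, draw the bolt fully back by its knob and push the knob sideways into the holding notch, so that the bolt stays drawn in when you let go and the leaf can be hung. Leave the bolt of the plain leaf alone.

Things in the scene. Friction and masses are not known exactly. Their poses are not given: they have to be found in the camera images.
- knob_grip (a point): Centre of the steel knob of the bolt on the leaf with hinges: an upright post, 16 mm diameter, 38 mm tall, this point 58 mm above the table. Under it a saddle (10 mm along x, 50 along y, top 39 mm above the table), then the lock body (top 34 mm). It slides, never turns. Leaf axes: z up; x along the leaf, the way the bolt sticks out, away from the robot; +y is the side where the notch lies.
- bolt (a joint): Draw of that bolt in m: 0 = shot out (start), grows as the knob is pulled along -x, stop at 0.056; a spring (4 N at 0, 11 N at full draw) snaps it back. Only at 0.038 or more can the knob pass sideways round the divider of the J-shaped slot; 0.047 is a good draw. Once the knob is at the side, let go: the spring takes it forward into the holding notch, where it rests at about 0.026.
- knob (a joint): Sideways position of that knob in m: 0 = straight leg of the slot (start), grows along +y, stop at 0.0195; a weak spring (0.5 to 1 N) pushes it back to 0. Push it to its stop; in the holding notch it reads about 0.018 to 0.0195.
- other_bolt (a joint): Draw in m of the like bolt on the plain leaf: 0 = shot out (start), to stay so. Both leaves are fixed oak-effect boards, 260 x 140 x 18 mm, lying flat one left and one right of the middle (which is which varies), turned up to 20 degrees. Only one has two flat steel hinges (56 x 22 mm, tops 25 mm above the table) on its -y long edge.

How it is judged:
At the end, for the whole second after the job is handed in: The bolt of the leaf with hinges rests in its holding notch: draw reading 20 to 34 mm, knob more than 14 mm to the side, bolt still (under 10 mm/s); the plain leaf's bolt is still shot out (within 5 mm) (value of joint bolt between 0.02 and 0.034 m and value of joint knob above 0.014 m and velocity of joint bolt between -0.01 and 0.01 m/s and value of joint other_bolt below 0.005 m); the robot touches nothing.
It fails at once if the plain leaf's bolt is drawn (more than 12 mm) (value of joint other_bolt above 0.012 m).
It also fails if it takes over 32 s, if anything falls off the work surface, if the arm or the gripper's body presses on something with over 40 N, if the wrist force passes 120 N, or if a joint passes its speed limit or range.

ROBOT

A 6-joint arm with a two-finger parallel gripper is mounted at the origin on the work surface. World frame = base frame: x ahead of the robot, y to its left, z up, the work surface at z = 0. Lengths are in m, angles in rad, forces in N, time in s.
With the tool pointing down it reaches from about 0.4 to 0.825 m from the base axis. Payload 7 kg.
Tool frame: the origin (TCP) lies on the centre line of the jaws, within the pads' length; the fingertips stand 19 mm ahead of it and the grasp point (between the pads) is the TCP (env.finger_overhang is the distance from the TCP to the fingertips, in m); x points along the fingers, z is the direction in which the jaws open and shut, and the axes are right-handed (so a half turn about x gives the same grasp; the last joint's range is limited). The gripper opens to 85 mm and grips with 20 to 120 N. Pads are 22 mm wide; open, the fingers measure 114 mm over their backs; the gripper's body (76 mm by 85 mm) begins 54 mm behind the grasp point. The pads swing forward as they close: fully open they stand 13 mm farther back than shut.
Start: joints at [-0.924, 0.359, 0.012, 0, -1.224, -0.288], TCP at [0.237, -0.632, 0.25] pointing down, gripper open.
Joint ranges: [-3.07, 3.07], [-1.43, 2.12], [-1.02, 1.25], [-3.03, 1.67], [-3.05, -0], [-3.03, 3.03]. Speed limits (rad/s): [2.39, 2.39, 3.01, 3.14, 3.14, 3.14].

INTERFACE

Orientations are given as a unit quaternion [x, y, z, w].
In Python, from bench import telemetry, grab_frame, camera_params, env, trace, mark_of gives the robot as it stands.
- The arm moves only by the tool move_arm, never from a script. Its argument "targets" is a list of rows, each a list of 5 numbers: the shift along the tool's x, y, z in m, then the turn about the tool's x in units of 10 degrees (1.0 is 10 degrees), then the finger opening in m, from 0 to 0.0854. A call has 1 to 8 rows; each row shifts and turns the commanded pose from where the row before left it, along the tool's axes as they then stand; what a row does not reach is not made up. A row lasts 1/8 s, in which the tool goes at most 62.5 mm and 10.7 degrees, less where a joint would pass 70% of its speed; a pose out of reach is approached as far as the arm can. A call is refused whole if a number of a shift passes 0.0625 or a number of a turn 1, either way. A call with a gripper value outside its range is refused whole. The fingers move at their own pace and stop on an object; "force" is the grip in N (left out, the last holds). Time passes only in rows, so rows that do not move let the fingers close. It gives the time, the measured TCP pose, the force and the opening at its end, in the units of the state.
- telemetry.get_state(): the state, without advancing time (a new reading comes with each control period).
- grab_frame(name): name is "scene" or "top" or "wrist"; returns the picture (400x640x3 uint8, red, green, blue); there is no depth.
- camera_params(name): a dict with "fx", "fy", "cx", "cy" (pixels), "k1" (the pictures are not rectified: a ray, as slopes to the right and down, at radius r is drawn at 1 + k1 r^2 times it, then the intrinsics apply), "position" and "rotation" of the camera in the world; the wrist camera has in their place "tool_from_camera" (4x4, takes a point from camera to tool coordinates, whose origin is the TCP and whose axes are the tool frame's). Camera axes: x right, y down, z forward; pixel columns grow to the right and rows downward; lengths in m; the calibration is good to about 2 mm. A picture is of the moment at which its call begins: read the wrist's pose just before it. camera_params takes no time and is no camera call.
- env.finish_job(): hands the job in, once; it reports no verdict.
Trained networks look in the newest picture that a camera, given by its name, has taken for a name from the list of things; names that differ only in an ending like _2 or _b are one class to them, and where a whole thing is asked for, a point or a joint stands for the part that bears it (a point fixed in the world has none). Each returns a list of dicts, best first, with "score" (0 to 1); they miss things now and then, are a little off and sometimes report something else, mostly with a low value. They report only what shows in the picture. A call takes as long as a camera call.
- trace(label, camera): "pixels" (400x640 bool, what is visible of it) and "extent" ([left, top, width, height] in pixels, round what is visible of it).
- mark_of(label, camera): "centre" ([column, row] in pixels: a listed point, or the origin of a listed thing).
The state is a dict: "time_s": time; "qpos": joint angles; "joint_vel": joint speeds; "joint_efforts": joint torques, N m; "position": TCP position; "orientation": TCP orientation; "wrist_force": force on the tool from outside, world axes, zero at the start; "ft_torque": the same for the moment, N m; "grip_width": finger opening in m.
Only numpy, scipy, OpenCV 4.12 (cv2) and the standard library are available. Lean on these libraries where they do the work, as an engineer would, in place of code of your own. Each camera call takes 0.05 s, during which the arm holds its last target.

## Working session

There is one attempt and no reset: what is moved stays moved. The work goes in short steps, Python scripts to look and compute and a tool call to move; the robot and the scene stay as the last step left them, time stands still between calls to the robot, and variables do not carry over. Pictures are saved under pics/ and viewed, and the job is handed in when it is done.

Besides the shell and the picture viewer there is one more tool, called after "Request:" as name([rows], argument=value, ...), one row to a line, values as JSON. move_arm: Moves the arm, as the interface text tells. Its arguments: {"type":"object","properties":{"targets":{"type":"array","items":{"type":"array","items":{"type":"number"}}},"force":{"type":"number"}},"required":["targets"]}

```bash
mkdir -p pics; python3 - <<'E'
from bench import *
import cv2
s=telemetry.get_state();print(s)
for n in ["top","scene"]:
    im=grab_frame(n);cv2.imwrite(f"pics/{n}0.png",im[:,:,::-1])
    print(n,camera_params(n))
    print([(d['centre'],d['score']) for d in mark_of("knob_grip",n)])
print(camera_params("wrist"))
E
```

```text
{'time_s': 0.0, 'qpos': array([-9.23886177e-01,  3.59370062e-01,  1.10499625e-02, -3.23740780e-04,
       -1.22409847e+00, -2.88111475e-01]), 'joint_vel': array([ 6.90427443e-04,  2.86896274e-04,  1.18596847e-03, -5.51016474e-04,
        1.38695678e-03, -3.41196016e-05]), 'joint_efforts': array([ 1.84574943e-03, -5.83317804e+01,  2.93410116e+01,  6.93677902e+00,
       -6.15982484e-03, -5.54526920e-06]), 'position': array([ 0.23684312, -0.63160124,  0.24937542]), 'orientation': array([-0.58066124,  0.40250664,  0.58168359,  0.40306963]), 'wrist_force': array([-0.01165684,  0.73504771, -0.54620745]), 'ft_torque': array([ 0.02700019,  0.01913237, -0.07403835]), 'grip_width': 0.08546312221098869}
top {'fx': 369.09667558664296, 'fy': 369.09667558664296, 'cx': 319.50932723612766, 'cy': 198.94047024265217, 'k1': -0.02844538400607048, 'position': array([ 0.53050051, -0.00554917,  0.70724041]), 'rotation': array([ 0.71554388, -0.69741084,  0.03288808, -0.02309647])}
[([418.5, 200.2], 0.48)]
scene {'fx': 512.2497530400639, 'fy': 512.2497530400639, 'cx': 324.6404519750916, 'cy': 192.7825209202028, 'k1': -0.17094560907532658, 'position': array([ 1.17113311, -0.17756915,  0.53550251]), 'rotation': array([ 0.71721903,  0.53434669, -0.27424607, -0.35335473])}
[([211.3, 228.3], 0.6)]
{'fx': 300.35124561333555, 'fy': 300.35124561333555, 'cx': 318.6218791973045, 'cy': 202.81195828050255, 'k1': 0.008748830128498903, 'tool_from_camera': array([[ 9.01054459e-04, -3.09366091e-01,  9.50942590e-01,
        -1.24099529e-01],
       [-4.07620358e-04, -9.50943011e-01, -3.09365842e-01,
         7.87239653e-02],
       [ 9.99999511e-01, -1.08868087e-04, -9.82955357e-04,
        -8.04326898e-04],
       [ 0.00000000e+00,  0.00000000e+00,  0.00000000e+00,
         1.00000000e+00]])}
```

View pics/top0.png

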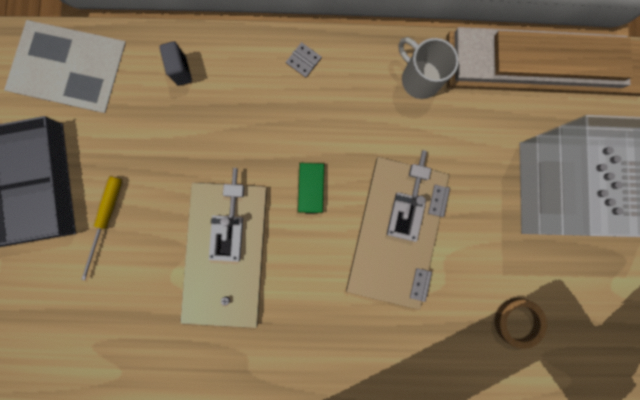

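View pics/scene0.png

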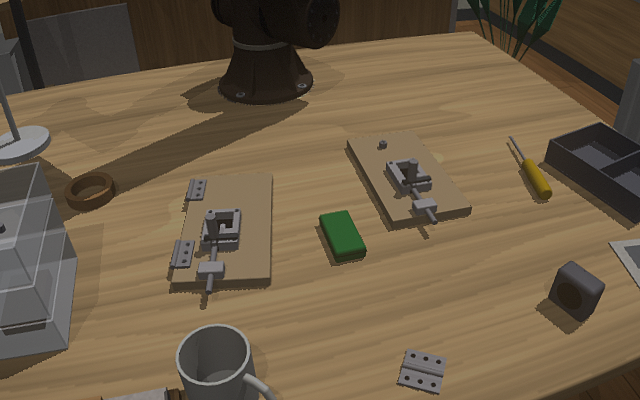

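```bash
cat > h.py <<'E'
import numpy as np
from scipy.spatial.transform import Rotation as R
from bench import *
def ray(name,px,s=None):
    p=camera_params(name)
    d=np.array([(px[0]-p['cx'])/p['fx'],(px[1]-p['cy'])/p['fy']]);u=d.copy()
    for _ in range(20): u=d/(1+p['k1']*(u@u))
    v=np.array([u[0],u[1],1])
    if name=='wrist':
        T=p['tool_from_camera'];r=R.from_quat(s['orientation'])
        return s['position']+r.apply(T[:3,3]), r.apply(T[:3,:3]@v)
    rot=np.array(p['rotation'])
    Rm=R.from_quat(rot) if rot.size==4 else R.from_matrix(rot)
    return np.array(p['position']),Rm.apply(v)
def onz(name,px,z,s=None):
    o,v=ray(name,px,s);return o+v*(z-o[2])/v[2]
def tri(rays):
    A=np.zeros((3,3));b=np.zeros(3)
    for o,v in rays:
        v=v/np.linalg.norm(v);P=np.eye(3)-np.outer(v,v);A+=P;b+=P@o
    return np.linalg.solve(A,b)
E
python3 - <<'E'
from h import *
import cv2
print(tri([ray('top',(418.5,200.2)),ray('scene',(211.3,228.3))]),onz('top',(418.5,200.2),.058),onz('scene',(211.3,228.3),.058))
c=[onz('top',p,.018) for p in [(377,158),(347,292),(418,308),(449,173)]]
print(np.round(c,3))
for a,b in [(1,0),(2,3)]:
    d=c[a]*0+c[b]-c[a];print(np.linalg.norm(d),np.degrees(np.arctan2(d[1],d[0])))
d=c[1]-c[2];print(np.linalg.norm(d),np.degrees(np.arctan2(-d[0],d[1])))
d=c[0]-c[3];print(np.linalg.norm(d),np.degrees(np.arctan2(-d[0],d[1])))
s=telemetry.get_state();print(R.from_quat(s['orientation']).as_matrix().round(3))
im=cv2.imread('pics/top0.png')[140:320,330:470];cv2.imwrite('pics/c0.png',cv2.resize(im,None,fx=3.3,fy=3.3,interpolation=2))
E
```

```text
[ 0.58511522 -0.18896035  0.05422299] [ 0.58451092 -0.18961886  0.058     ] [ 0.59055461 -0.18726714  0.058     ]
[[ 0.666 -0.121  0.018]
 [ 0.415 -0.069  0.018]
 [ 0.388 -0.201  0.018]
 [ 0.641 -0.259  0.018]]
0.2566653651704507 -11.712338706499034
0.25959271692499547 -12.914847105622519
0.13452419387940623 -11.367789344723445
0.14001796887311682 -10.206650237983832
[[-0.    -0.936 -0.351]
 [ 0.001 -0.351  0.936]
 [-1.     0.     0.001]]
```

View pics/c0.png

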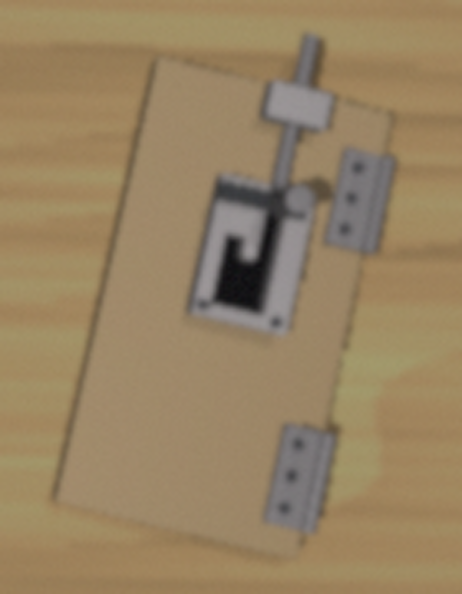

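Request:
move_arm([
  [0,-0.044,0.0265,0,0.06],
  [0,-0.044,0.0265,0,0.06],
  [0,-0.044,0.0265,0,0.06],
  [0,-0.044,0.0265,0,0.06],
  [0,-0.044,0.0265,0,0.06],
  [0,-0.044,0.0265,0,0.06],
  [0,-0.044,0.0265,0,0.06],
  [0,-0.044,0.0265,0,0.06],
], force=30)

```text
time_s: 1.2
position: [0.4929, -0.3084, 0.2504]
orientation: [0.581, -0.403, -0.581, -0.403]
wrist_force: [0.6, -0.6, -0.1]
grip_width: 0.0599
```

Request:
move_arm([
  [0,-0.044,0.0265,0,0.06],
  [0,-0.044,0.0265,0,0.06],
  [0,-0.044,0.0265,-0.74,0.06],
  [0,0,0,-1,0.06],
  [0,0,0,-1,0.06],
  [0,0,0,-1,0.06],
  [0,0,0,-1,0.06],
  [0,0,0,-1,0.06],
])

```text
time_s: 2.2
position: [0.5877, -0.1891, 0.2501]
orientation: [-0.703, 0.072, 0.704, 0.072]
wrist_force: [1.1, -0.7, -0.3]
grip_width: 0.0601
```

```bash
cat > look.py <<'E'
from h import *
import cv2,sys
s=telemetry.get_state();im=grab_frame('wrist');cv2.imwrite(f'pics/{sys.argv[1]}.png',im[:,:,::-1])
M=R.from_quat(s['orientation']).as_matrix()
print(s['time_s'],s['position'],s['wrist_force'],s['grip_width'],'zang',np.degrees(np.arctan2(M[1,2],M[0,2])),M[2].round(3))
for d in mark_of('knob_grip','wrist'):
    print(d['centre'],d['score'],'world',onz('wrist',d['centre'],.058,s))
E
python3 look.py w1
```

```text
2.2 [ 0.58769128 -0.18906147  0.25009915] [ 1.08196626 -0.65982307 -0.28003686] 0.060143170118689145 zang 168.28720208949696 [-1. -0.  0.]
[324.8, 185.1] 0.76 world [ 0.58276875 -0.18534662  0.058     ]
```

View pics/w1.png

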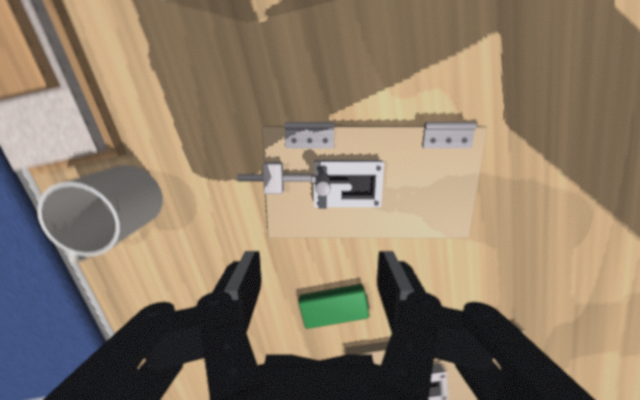

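Request:
move_arm([
  [0.05,-0.001,0.004,0,0.06],
  [0.05,0,0,0,0.06],
  [0.01,0,0,0,0.06],
  [0,0,0,0,0.06],
])

```text
time_s: 2.8
position: [0.5845, -0.1875, 0.1408]
orientation: [-0.703, 0.075, 0.703, 0.074]
wrist_force: [0.8, -0.4, 0.4]
grip_width: 0.0598
```

```bash
python3 look.py w2
```

```text
2.8 [ 0.58453662 -0.18751365  0.14079179] [ 0.75368369 -0.39203093  0.4470628 ] 0.05979879167521935 zang 167.8738895333894 [-1.     0.001  0.   ]
[318.8, 220.1] 0.82 world [ 0.58554353 -0.18688278  0.058     ]
```

View pics/w2.png

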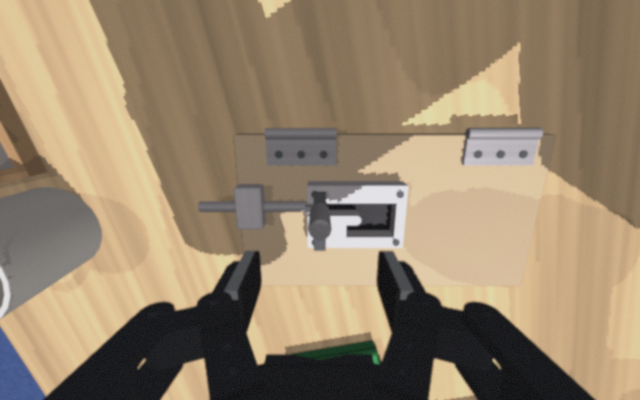

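Request:
move_arm([
  [0,0,-0.001,0,0.04],
  [0.03,0,0,0,0.038],
  [0.03,0,0,0,0.038],
  [0.017,0,0,0,0.038],
  [0,0,0,0,0.038],
])

```text
time_s: 3.52
position: [0.5848, -0.1875, 0.0628]
orientation: [-0.703, 0.074, 0.704, 0.074]
wrist_force: [0.2, 0.8, -0.0]
grip_width: 0.0379
```

```bash
python3 look.py w3
```

```text
3.525 [ 0.58480155 -0.18754559  0.06283903] [ 0.19439991  0.77646189 -0.02292991] 0.03790479178118375 zang 167.95075016017677 [-1.     0.     0.001]
[320.2, 278.9] 0.83 world [ 0.5851967  -0.18606947  0.058     ]
```

View pics/w3.png

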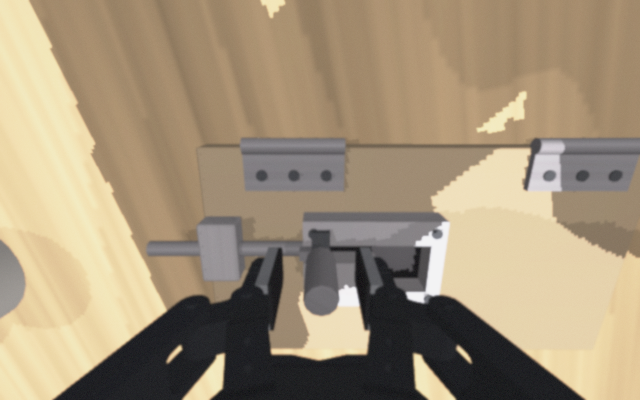

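Request:
move_arm([
  [0,0,0,0,0.0],
  [0,0,0,0,0.0],
  [0,0,0,0,0.0],
  [0,0,0,0,0.0],
], force=30)

```text
time_s: 4.12
position: [0.5843, -0.1873, 0.0646]
orientation: [-0.703, 0.074, 0.703, 0.074]
wrist_force: [-5.9, 1.5, 8.0]
grip_width: 0.0148
```

Request:
move_arm([
  [0,0,0.012,0,0.0],
  [0,0,0.012,0,0.0],
  [0,0,0.012,0,0.0],
  [0,0,0.012,0,0.0],
  [0,0,0,0,0.0],
  [0,0,0,0,0.0],
])

```text
time_s: 4.88
position: [0.5415, -0.1775, 0.0648]
orientation: [0.706, -0.074, -0.701, -0.074]
wrist_force: [10.2, -1.6, -5.2]
grip_width: 0.0149
```

```bash
python3 look.py w4
```

```text
4.875 [ 0.54147967 -0.17754863  0.06479349] [10.19702293 -1.5899291  -5.18321869] 0.014893575606655102 zang 168.01499546478405 [-1.    -0.001 -0.008]
[315.5, 277.9] 0.65 world [ 0.54435697 -0.17590505  0.058     ]
```

View pics/w4.png

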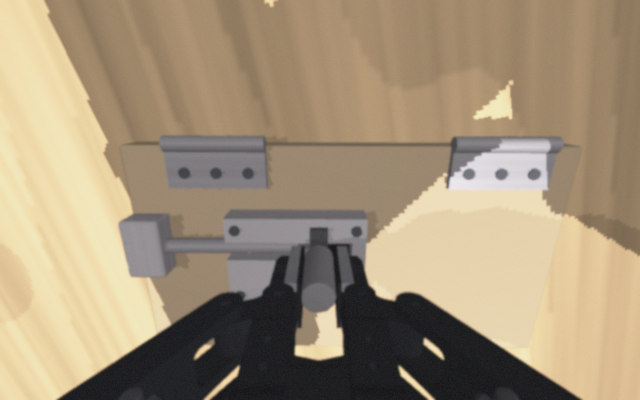

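Request:
move_arm([
  [0,0,0.003,0,0.0],
  [0,0,0,0,0.0],
  [0,-0.006,0,0,0.0],
  [0,-0.006,0,0,0.0],
  [0,-0.006,0,0,0.0],
  [0,-0.003,0,0,0.0],
  [0,0,0,0,0.0],
])

```text
time_s: 5.85
position: [0.5422, -0.1575, 0.0647]
orientation: [0.705, -0.074, -0.701, -0.073]
wrist_force: [6.9, -10.9, -3.9]
grip_width: 0.015
```

```bash
python3 look.py w5;python3 -c "
from h import *
s=telemetry.get_state();d=s['position']-np.array([.5843,-.1873,.0646]);a=np.radians(-11.9);print(d[0]*np.cos(a)+d[1]*np.sin(a),-d[0]*np.sin(a)+d[1]*np.cos(a))"
```

```text
5.85 [ 0.54223223 -0.15751455  0.06470626] [  6.86249598 -10.91408858  -3.94810031] 0.014999875380529399 zang 168.0326912862624 [-1.     0.001 -0.006]
[315.4, 275.1] 0.84 world [ 0.54479553 -0.157498    0.058     ]
-0.04718759989329105 0.020463227299189903
```

View pics/w5.png

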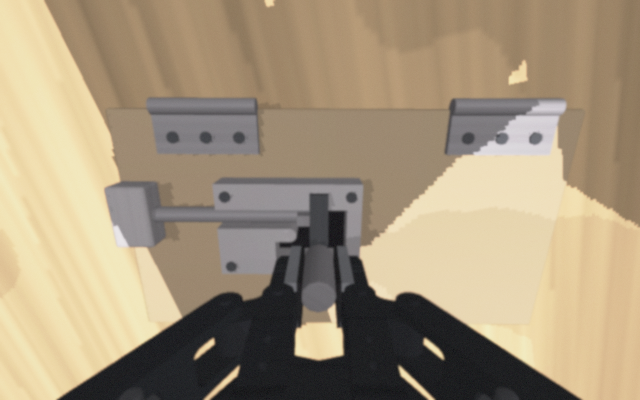

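Request:
move_arm([
  [0,0,-0.007,0,0.0],
  [0,0,-0.007,0,0.0],
  [0,0,-0.007,0,0.0],
  [0,0,0,0,0.0],
  [0,0,0,0,0.0],
])

```text
time_s: 6.58
position: [0.5623, -0.1619, 0.0647]
orientation: [0.705, -0.074, -0.701, -0.074]
wrist_force: [5.0, -9.6, -1.2]
grip_width: 0.0153
```

```bash
python3 look.py w6;python3 -c "
from h import *
s=telemetry.get_state();d=s['position']-np.array([.5843,-.1873,.0646]);a=np.radians(-11.9);print(d[0]*np.cos(a)+d[1]*np.sin(a),-d[0]*np.sin(a)+d[1]*np.cos(a))"
```

```text
6.575 [ 0.56226261 -0.16193449  0.06469369] [ 5.02165835 -9.57251922 -1.17979824] 0.015331886773726785 zang 167.9897547287887 [-1.     0.001 -0.005]
[315.6, 274.7] 0.94 world [ 0.56467353 -0.1621256   0.058     ]
-0.026839288100440374 0.02027179485803237
```

View pics/w6.png

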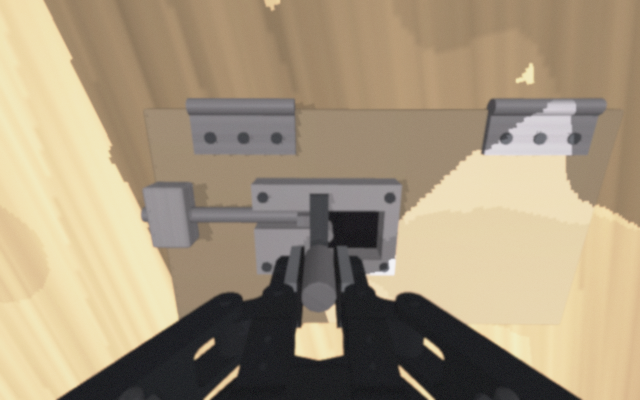

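Request:
move_arm([
  [0,0,-0.001,0,0.038],
  [0,0,0,0,0.038],
  [0,0,0,0,0.038],
  [-0.01,0,0,0,0.038],
  [-0.03,0,0,0,0.038],
  [-0.05,0,0,0,0.038],
  [-0.03,0,0,0,0.038],
  [0,0,0,0,0.038],
])

```text
time_s: 7.68
position: [0.5627, -0.161, 0.187]
orientation: [0.705, -0.074, -0.701, -0.074]
wrist_force: [-0.7, 0.1, 0.0]
grip_width: 0.0382
```

```bash
python3 look.py w7; python3 - <<'E'
from h import *
import cv2
cv2.imwrite('pics/scene7.png',grab_frame('scene')[:,:,::-1])
s=telemetry.get_state()
for d in mark_of('knob_grip','scene'):print(d['score'],onz('scene',d['centre'],.058))
E
```

```text
7.675 [ 0.56267946 -0.16095536  0.18701973] [-0.65888809  0.10973437  0.00697698] 0.03819229035396589 zang 167.98391480520093 [-1.    -0.001 -0.006]
[317.7, 198.6] 0.65 world [ 0.56501167 -0.1628144   0.058     ]
0.49 [ 0.56851331 -0.16063932  0.058     ]
```

View pics/w7.png

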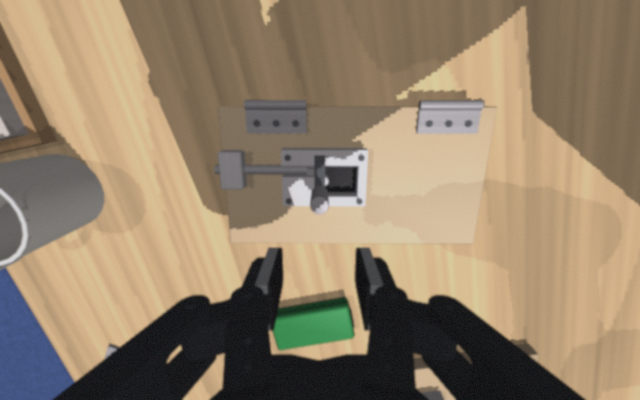

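View pics/scene7.png

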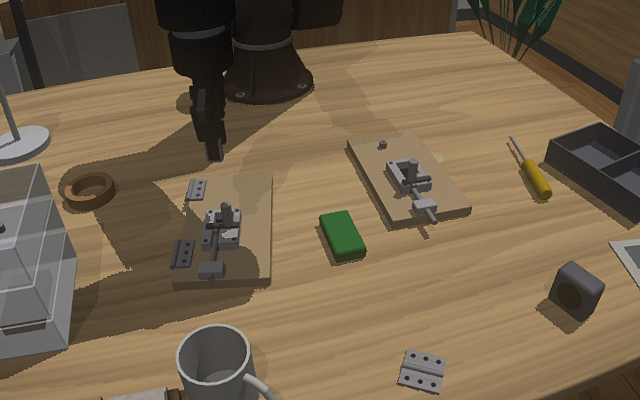

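```bash
python3 -c "
from bench import env
print(env.finish_job())"
```

```text
the job is handed in; nothing more can be done
None
```

The bolt on the leaf with hinges (the right-hand one) is drawn back and resting in its holding notch, and I handed the job in at about 8 s of the 32 s allowed. No verdict was reported.

**What I did:** I gripped the knob and drew it back about 47 mm. I pushed it sideways to its stop, which showed about 11 N at the wrist. I then let it forward into the notch, opened the fingers and lifted clear.

**Last checks:**
- **Bolt position:** just before release, the tool position gave a draw of about 27 mm and about 20 mm sideways. After release, the wrist image put it at about 25 mm and 19.5 mm, near the expected 26 mm and 18–19.5 mm. I could not read the joints directly.
- **Scene camera:** its estimate of the knob differed from the wrist camera's by about 4 mm. It had been off by a similar amount, about 6 mm, before I touched anything.
- **Plain leaf:** I never touched it, and its bolt looks unchanged in the last scene image.
- **Robot:** wrist force was under 1 N after lifting, with the tool at 187 mm and touching nothing.

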